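# Latch the hold-down bar over the loaded tube nest

### The job

On the bench fixture, one of the two horned nests holds a short copper tube and the other is empty. Lift the hinged hold-down bar by its black knob, swing it over the horns of the nest with the tube, and let it drop into the notch so that it lies level across the tube.

Things in the scene. Friction and masses are not known exactly. Their poses are not given: they have to be found in the camera images.
- knob (a point): Mid-grip of the black upright round knob (24 mm diameter, 52 mm tall) near the free end of the steel hold-down bar: 36 mm above the bar's centre line, 26 mm below the knob's top, 126 mm high while the bar is level. x points along the bar to the pivot, z up; turns with the bar. Bar: 14 mm wide, 16 mm high, about 0.5 kg with knob, ending 30 mm beyond the knob.
- bar_notch_point (a point): Point on the bar's centre line, 90 mm from the knob towards the pivot: the stretch of bar that drops into the notch. 90 mm high while the bar is level. Let go, the bar falls by its own weight until it lies level on a stop in its yoke, and goes no lower. It starts level, pointing somewhere between the two nests. Axes as the knob's.
- pivot (a point): Fixed hinge of the bar on its centre line, in a yoke on a short pedestal, 90 mm high: 290 mm from the knob, 200 mm from the bar's notch point. The yoke swings left and right about the vertical with slight friction and stays where left; in it the bar tips up about a level pin. The two nests stand 90 degrees apart about the pivot.
- tube_nest_notch (a point): Keeper of the nest with the copper tube (36 mm wide, ends 6 mm below the level bar): dark block 80 mm square, four corner horns 20 mm square, 110 mm high, leaving crossed notches 40 mm wide, one in line with the pivot. Point over its centre, 90 mm high, 200 mm from the pivot: the bar's notch point comes to lie here. Left or right; the other nest is alike but empty.

How it is judged:
On the way:
1. the bar is lifted clear above the horns of the nest with the tube (height (world z) of bar_notch_point above 0.115 m and horizontal distance between bar_notch_point and tube_nest_notch below 0.06 m).
At the end, for the whole second after the job is handed in: The bar is dropped home in the notch of the nest that holds the tube: its notch point within 16 mm horizontally of the nest's centre and below 97 mm in height (90 mm when level), with the knob's centre below 136 mm, and it stays there (horizontal distance between bar_notch_point and tube_nest_notch below 0.016 m and height (world z) of bar_notch_point below 0.097 m and height (world z) of knob below 0.136 m); the robot touches nothing.
It also fails if it takes over 42 s, if anything falls off the work surface, if the arm or the gripper's body presses on something with over 40 N, if the wrist force passes 120 N, or if a joint passes its speed limit or range.

### The arm

A 6-joint arm with a two-finger parallel gripper is mounted at the origin on the work surface. World frame = base frame: x ahead of the robot, y to its left, z up, the work surface at z = 0. Lengths are in m, angles in rad, forces in N, time in s.
With the tool pointing down it reaches from about 0.325 to 0.85 m from the base axis. Payload 15.5 kg.
Tool frame: the origin (TCP) lies midway between the tips of the shut fingers; the grasp point (between the pads) lies 19 mm behind it; z points along the fingers, y is the line along which they close (so a half turn about z gives the same grasp; the last joint's range is limited). The gripper opens to 91 mm and grips with 3 to 60 N. Pads are 32 mm wide; open, the fingers measure 118 mm over their backs; the gripper's body (76 mm by 178 mm) begins 60 mm behind the grasp point.
Start: joints at [1.175, 0.494, 1.345, -0, 1.302, -0.096], TCP at [0.185, 0.597, 0.214] pointing down, gripper open.
Joint ranges: [-2.91, 2.91], [-0.82, 2.16], [0.22, 2.67], [-1.22, 4.37], [0.12, 2.79], [-3.08, 3.08]. Speed limits (rad/s): [1.89, 1.89, 2.57, 3.01, 3.01, 3.01].

### API

Orientations are given as a unit quaternion [w, x, y, z].
In Python, from plant import telemetry, cams, workorder gives the robot as it stands.
- The arm moves only by the shell command python3 -m crank 'ROWS' [OPENING] [FORCE]. ROWS is JSON, a list of rows, each an object with "linear": the shift along the tool's x, y, z in mm, a list of three; "turn": the turn about the tool's z in rad. In form: [{"linear": [dx, dy, dz], "turn": turn}, ...]. A call has 1 to 10 rows; each row shifts and turns the commanded pose from where the row before left it, along the tool's axes as they then stand; what a row does not reach is not made up. A row lasts 1/10 s, in which the tool goes at most 50 mm and 8.59 degrees, less where a joint would pass 70% of its speed; a pose out of reach is approached as far as the arm can. A call is refused whole if a number of a shift passes 50 or a number of a turn 0.15, either way. A call with a gripper value outside its range is refused whole. OPENING is the closure in counts, from 0 (fully open) to 255 (shut), set as the call begins (- or left out, the last holds). The fingers move at their own pace and stop on an object; FORCE is the grip in N (left out, the last holds). Time passes only in rows, so rows that do not move let the fingers close. It gives the time, the measured TCP pose, the force, the opening and the grip force at its end, in the units of the state.
- telemetry.get_obs(): the state, without advancing time (a new reading comes with each control period).
- cams.read_camera(name): name is "side" or "top" or "wrist"; returns the picture (480x640x3 uint8, red, green, blue); there is no depth.
- cams.calibration(name): a dict with "fov_y" (degrees; the focal length in pixels is half the picture's height over the tangent of half this angle, whatever the lens; pixels are square), "cx", "cy" (the principal point, pixels), "distortion" ([k1, k2, p1, p2, k3] as OpenCV has them; the pictures are not rectified), "R" (3x3) and "t" (3): a world point X has camera coordinates R X + t. Camera axes: x right, y down, z forward; pixel columns grow to the right and rows downward; lengths in m; the calibration is good to about 2 mm. A picture is of the moment at which its call begins: read the wrist's pose just before it. calibration takes no time and is no camera call; for the wrist camera it gives the pose at the moment of the call.
- workorder.hand_in(): hands the job in; it is judged then, once.
The state is a dict: "t": time; "joints": joint angles; "qd": joint speeds; "joint_efforts": joint torques, N m; "eef_pos": TCP position; "ee_rot": TCP orientation; "force": force on the tool from outside, world axes, zero at the start; "torque": the same for the moment, N m; "finger_gap": finger opening in m; "grasp_force": force on a finger pad.
Only numpy, scipy, OpenCV 4.12 (cv2) and the standard library are available. Lean on these libraries where they do the work, as an engineer would, in place of code of your own. Each camera call takes 0.05 s, during which the arm holds its last target. There are 200 camera calls.

## Working session

There is one attempt and no reset: what is moved stays moved. The work goes in short steps, Python scripts to look and compute and a shell command to move; the robot and the scene stay as the last step left them, time stands still between calls to the robot, and variables do not carry over. Pictures are saved under pics/ and viewed, at most 10 in all, crops included, and the job is handed in when it is done.

```bash
mkdir -p pics; python3 - <<'E'
from plant import telemetry, cams
import cv2,numpy as np
o=telemetry.get_obs();print(o)
for n in("top","side"):
    im=cams.read_camera(n);cv2.imwrite(f"pics/{n}0.png",im[:,:,::-1]);c=cams.calibration(n);print(n,c)
E
```

```text
{'t': 0.0, 'joints': array([ 1.17550894e+00,  4.94206481e-01,  1.34612268e+00,  2.20276631e-05,
        1.30247816e+00, -9.55061312e-02]), 'qd': array([-0.00011588, -0.00065059, -0.00220556,  0.00140323, -0.00082344,
       -0.00055474]), 'joint_efforts': array([ 1.27596522e-03, -8.78823781e+01, -3.81848288e+01,  7.08699203e-02,
        5.32683462e-02, -1.92454008e-04]), 'eef_pos': array([0.18442026, 0.59678578, 0.21332663]), 'ee_rot': array([-1.57845692e-04,  1.49332855e-01,  9.88786797e-01, -5.86556844e-04]), 'force': array([ 1.32520231, -0.15813911, -0.12648053]), 'torque': array([-0.02655254, -0.00489433,  0.00391157]), 'grasp_force': 0.0, 'finger_gap': 0.09109150301213122}
top {'fov_y': 49.63963473903521, 'cx': 319.01910198745327, 'cy': 241.63173983878218, 'distortion': array([-0.08532981,  0.        ,  0.        ,  0.        ,  0.        ]), 'R': array([[ 0.01093837, -0.99896787, -0.04408565],
       [-0.99711432, -0.00758463, -0.07553486],
       [ 0.07512252,  0.04478466, -0.99616813]]), 't': array([0.03894389, 0.63125493, 0.75429565])}
side {'fov_y': 52.01306207926039, 'cx': 329.757783544215, 'cy': 235.92569876050456, 'distortion': array([-0.07718762,  0.        ,  0.        ,  0.        ,  0.        ]), 'R': array([[ 0.76924516, -0.63889263, -0.00883704],
       [-0.45189276, -0.53421004, -0.71443164],
       [ 0.45172428,  0.55356647, -0.69964944]]), 't': array([-0.48839058,  0.39001726,  0.46741543])}
```

View pics/top0.png

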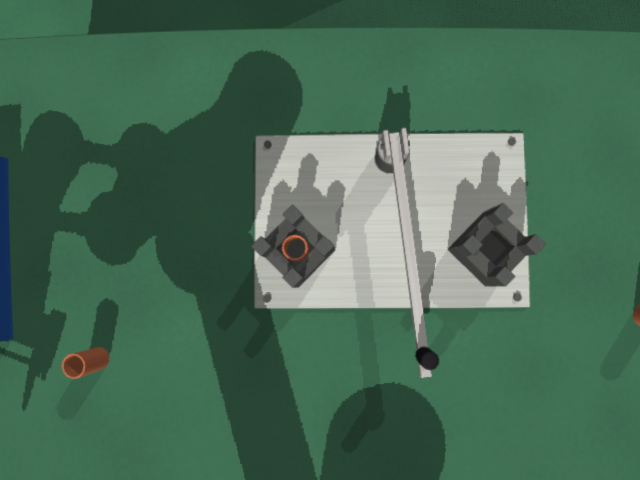

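View pics/side0.png

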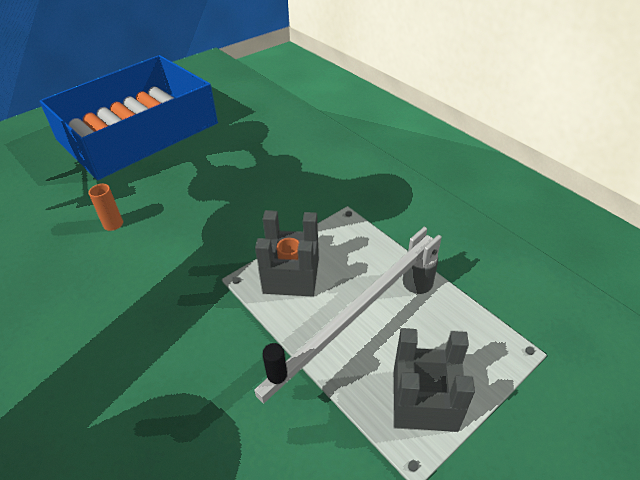

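The top view shows the tube in the left nest at about (295,247), the knob top near (429,356) and the yoke near (393,143). The right nest is empty.

```bash
cat > h.py <<'E'
import numpy as np,cv2
from plant import cams,telemetry
def ray(c,px):
    f=240/np.tan(np.radians(c["fov_y"])/2)
    K=np.array([[f,0,c["cx"]],[0,f,c["cy"]],[0,0,1]])
    u=cv2.undistortPoints(np.array([[px]],float),K,np.array(c["distortion"]))[0,0]
    R=np.array(c["R"]);return -R.T@c["t"],R.T@np.array([u[0],u[1],1])
def onz(c,px,z):
    o,d=ray(c,px);return o+d*(z-o[2])/d[2]
E
python3 - <<'E'
from h import *
c=cams.calibration("top");im=cv2.imread("pics/top0.png")
hsv=cv2.cvtColor(im,cv2.COLOR_BGR2HSV)
m=((im.max(2)<28)).astype('uint8');m[:330]=0;m[380:]=0;m[:,:405]=0;m[:,450:]=0
ys,xs=np.nonzero(m);print("knob blob",xs.min(),xs.max(),ys.min(),ys.max(),len(xs))
m=((hsv[...,0]<15)&(hsv[...,1]>140)).astype('uint8');m[:, :260]=0;m[:,340:]=0
(cx,cy),r=cv2.minEnclosingCircle(cv2.findNonZero(m));print("tube",cx,cy,r)
T=onz(c,(cx,cy),.084);K=onz(c,(429,356),.152)
print("tube .084",T,"knobtop",K)
# pivot near bar end
for p in((396,145),(391,145),(395,150)):
    P=onz(c,p,.098);print(P,np.linalg.norm((P-K)[:2]),np.linalg.norm((P-T)[:2]))
cs=cams.calibration("side")
print("side knob top",onz(cs,(274,350),.152),"tube",onz(cs,(288,243),.084))
E
python3 - <<'E'
import cv2
im=cv2.imread("pics/top0.png")[110:390,240:560]
cv2.imwrite("pics/c0.png",cv2.resize(im,None,fx=2.1,fy=2.1,interpolation=cv2.INTER_CUBIC))
E
```

```text
knob blob 416 430 348 362 109
tube 295.0 247.5 13.463011741638184
tube .084 [0.61797291 0.07542944 0.084     ] knobtop [ 0.48090185 -0.0981933   0.152     ]
[ 0.75955109 -0.06310914  0.098     ] 0.28084923781768956 0.19808411576227092
[ 0.75952393 -0.05623774  0.098     ] 0.2817632518753609 0.1933208137849888
[ 0.75250941 -0.06170239  0.098     ] 0.2740479023986758 0.19210728433258653
side knob top [ 0.47517905 -0.10178347  0.152     ] tube [0.6179257 0.0753861 0.084    ]
```

View pics/c0.png

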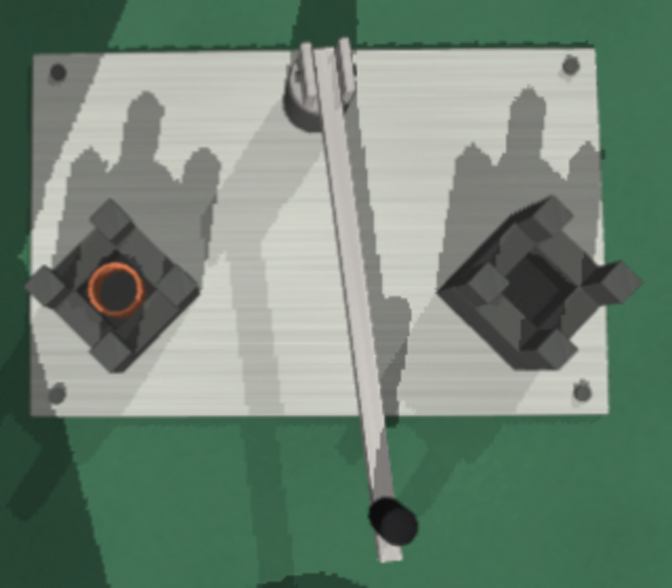

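The tube nest is at about (0.618, 0.0755), the knob at (0.477, -0.0995) and the pivot, by circle intersection, at about (0.7645, -0.0605). The bar points at about 187.7° and the target is about 137°, so I need a 50.6° swing to the robot's left. I'll grip with the finger-closing axis across the bar, which lets the knob tip between the pads. Now I move above the knob.

```bash
python3 -m crank '[{"linear":[0,0,0],"turn":-0.087},{"linear":[0,0,0],"turn":-0.087},{"linear":[0,0,0],"turn":-0.087},{"linear":[0,0,0],"turn":-0.087},{"linear":[0,0,0],"turn":-0.087}]' 0 20
python3 -m crank '[{"linear":[-5,-20,0],"turn":0},{"linear":[-10,-38,0],"turn":0},{"linear":[-10,-38,0],"turn":0},{"linear":[-10,-38,0],"turn":0},{"linear":[-10,-38,0],"turn":0},{"linear":[-10,-38,0],"turn":0},{"linear":[-10,-38,0],"turn":0},{"linear":[-10,-38,0],"turn":0},{"linear":[-10,-38,0],"turn":0},{"linear":[-10,-38,0],"turn":0}]'
python3 -m crank '[{"linear":[-10,-38,0],"turn":0},{"linear":[-10,-38,0],"turn":0},{"linear":[-10,-38,0],"turn":0},{"linear":[-10,-38,0],"turn":0},{"linear":[-10,-38,0],"turn":0},{"linear":[-10,-38,0],"turn":0},{"linear":[-10,-38,0],"turn":0},{"linear":[-10,-38,0],"turn":0},{"linear":[-12,-43,0],"turn":0},{"linear":[0,0,0],"turn":0}]'
python3 - <<'E'
from h import *
o=telemetry.get_obs();im=cams.read_camera("wrist");cv2.imwrite("pics/w1.png",im[:,:,::-1])
print(o["t"],o["eef_pos"],o["ee_rot"],o["joints"])
E
```

```text
t: 0.6
eef_pos: [0.1845, 0.5969, 0.2136]
ee_rot: [-0.0, -0.069, 0.998, -0.0]
force: [0.4, -0.6, -0.1]
finger_gap: 0.0911
grasp_force: 0.0
t: 1.6
eef_pos: [0.3277, 0.2497, 0.2139]
ee_rot: [-0.0, -0.068, 0.998, -0.0]
force: [2.0, 0.5, 0.5]
finger_gap: 0.0912
grasp_force: 0.0
t: 2.6
eef_pos: [0.4675, -0.0844, 0.2138]
ee_rot: [0.001, -0.066, 0.998, -0.001]
force: [0.9, -0.3, 1.1]
finger_gap: 0.091
grasp_force: 0.0
2.6 [ 0.46747532 -0.08438282  0.21381344] [ 6.45942733e-04 -6.58915831e-02  9.97826337e-01 -6.94660450e-04] [-3.03761690e-01  2.83130527e-01  1.70360471e+00 -9.06568804e-04
  1.15315095e+00 -2.00606978e+00]
```

View pics/w1.png

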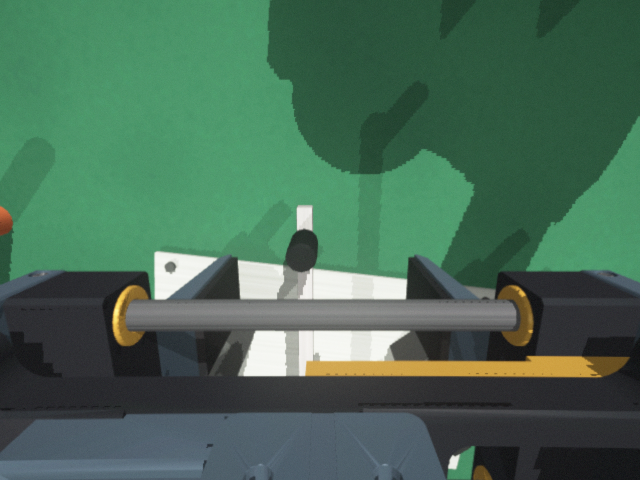

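The wrist view shows the knob standing on the bar around (302,250), between the fingers, with the bar straight up the picture. I'll measure it again.

```bash
python3 - <<'E'
from h import *
for i in range(2):
    c=cams.calibration("wrist");o=telemetry.get_obs();im=cams.read_camera("wrist")
bgr=im[:,:,::-1];cv2.imwrite("pics/w2.png",cv2.resize(bgr[190:300,230:390],None,fx=5,fy=5,interpolation=cv2.INTER_CUBIC))
print(o["eef_pos"],o["ee_rot"],-np.array(c["R"]).T@c["t"])
f=240/np.tan(np.radians(c["fov_y"])/2)
K=np.array([[f,0,c["cx"]],[0,f,c["cy"]],[0,0,1]])
for p in((.477,-.0995,.152),(.477,-.0995,.098)):
    q=cv2.projectPoints(np.array([p]),cv2.Rodrigues(np.array(c["R"]))[0],np.array(c["t"]),K,np.array(c["distortion"]))[0].ravel();print(p,q,(q-[230,190])*5)
E
```

```text
[ 0.46527669 -0.08082037  0.21352054] [-4.12170549e-04 -6.65692650e-02  9.97781695e-01  2.29189937e-04] [ 0.39482172 -0.09030977  0.3845832 ]
(0.477, -0.0995, 0.152) [294.96147506 265.93599378] [324.80737532 379.67996889]
(0.477, -0.0995, 0.098) [299.7632746  246.10712598] [348.81637299 280.5356299 ]
```

View pics/w2.png

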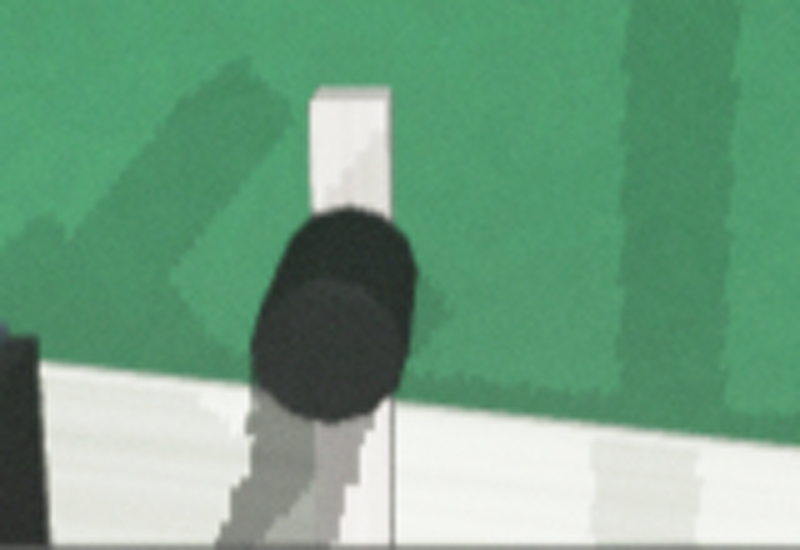

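The top face is centred at (296,260), so the knob is at about (0.473, -0.101). I'll correct by (-5, -21) mm in tool axes, descend 103 mm and grip.

```bash
python3 -m crank '[{"linear":[-3,-11,0],"turn":0},{"linear":[-2,-10,0],"turn":0},{"linear":[0,0,10],"turn":0},{"linear":[0,0,20],"turn":0},{"linear":[0,0,20],"turn":0},{"linear":[0,0,20],"turn":0},{"linear":[0,0,20],"turn":0},{"linear":[0,0,13],"turn":0},{"linear":[0,0,0],"turn":0},{"linear":[0,0,0],"turn":0}]' 0 25
python3 -m crank '[{"linear":[0,0,0],"turn":0},{"linear":[0,0,0],"turn":0},{"linear":[0,0,0],"turn":0},{"linear":[0,0,0],"turn":0},{"linear":[0,0,0],"turn":0},{"linear":[0,0,0],"turn":0},{"linear":[0,0,0],"turn":0},{"linear":[0,0,0],"turn":0},{"linear":[0,0,0],"turn":0},{"linear":[0,0,0],"turn":0}]' 255 25
```

```text
t: 3.75
eef_pos: [0.4731, -0.1001, 0.1108]
ee_rot: [-0.0, -0.068, 0.998, 0.0]
force: [-0.1, 0.4, 0.2]
finger_gap: 0.0914
grasp_force: 0.0
t: 4.75
eef_pos: [0.4732, -0.1003, 0.1109]
ee_rot: [-0.0, -0.068, 0.998, 0.0]
force: [0.1, -0.0, 0.7]
finger_gap: 0.0237
grasp_force: 25.0
```

```bash
python3 -m crank '[{"linear":[-1.2,0,-8],"turn":0},{"linear":[-1.4,0,-8],"turn":0},{"linear":[-1.8,0,-8],"turn":0},{"linear":[-2.0,0,-8],"turn":0},{"linear":[-2.2,0,-8],"turn":0},{"linear":[-2.4,0,-8],"turn":0},{"linear":[-2.6,0,-8],"turn":0},{"linear":[-2.8,0,-8],"turn":0},{"linear":[0,0,0],"turn":0},{"linear":[0,0,0],"turn":0}]'
python3 - <<'E'
from h import *
o=telemetry.get_obs();print(o["eef_pos"],o["force"],o["torque"])
cv2.imwrite("pics/s2.png",cams.read_camera("side")[:,:,::-1])
E
```

```text
t: 5.75
eef_pos: [0.4895, -0.0981, 0.1749]
ee_rot: [0.0, -0.068, 0.998, -0.0]
force: [0.9, -0.2, -3.0]
finger_gap: 0.0237
grasp_force: 25.0
[ 0.48949689 -0.09811745  0.17492618] [ 0.91660844 -0.15966168 -3.03717813] [ 0.04956423 -0.04920074 -0.00986261]
```

View pics/s2.png

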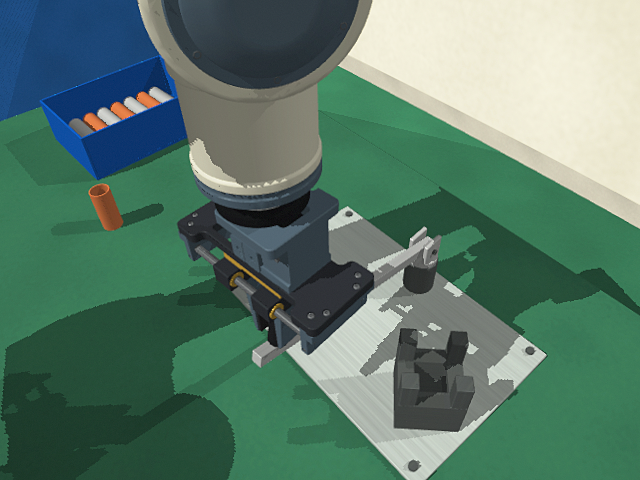

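The bar is lifted, with only 3 N on the wrist. Now I swing it along the arc.

```bash
python3 -m crank '[{"linear":[-0.2,8.2,0],"turn":0.03},{"linear":[-0.5,16.4,0],"turn":0.06},{"linear":[-0.5,16.4,0],"turn":0.06},{"linear":[-0.5,16.4,0],"turn":0.06},{"linear":[-0.5,16.4,0],"turn":0.06},{"linear":[-0.5,16.4,0],"turn":0.06},{"linear":[-0.5,16.4,0],"turn":0.06},{"linear":[-0.5,16.4,0],"turn":0.06},{"linear":[-0.5,16.4,0],"turn":0.06},{"linear":[0,0,0],"turn":0}]'
python3 -m crank '[{"linear":[-0.5,16.4,0],"turn":0.06},{"linear":[-0.5,16.4,0],"turn":0.06},{"linear":[-0.5,16.4,0],"turn":0.06},{"linear":[-0.5,16.4,0],"turn":0.06},{"linear":[-0.5,16.4,0],"turn":0.06},{"linear":[-0.5,16.4,0],"turn":0.06},{"linear":[-0.2,8.2,0],"turn":0.03},{"linear":[0,0,0],"turn":0},{"linear":[0,0,0],"turn":0},{"linear":[0,0,0],"turn":0}]'
python3 - <<'E'
from h import *
o=telemetry.get_obs();print(o["eef_pos"],o["ee_rot"],o["force"],o["torque"])
P=np.array([.7608,-.064]);T=np.array([.618,.0755]);d=o["eef_pos"][:2]-P
print(np.linalg.norm(d),np.degrees(np.arctan2(d[1],d[0])),np.degrees(np.arctan2(*(T-P)[::-1])))
w,x,y,z=o["ee_rot"];print("toolx",np.degrees(np.arctan2(2*x*y,1-2*y*y)))
cv2.imwrite("pics/t3.png",cams.read_camera("top")[:,:,::-1]);cv2.imwrite("pics/s3.png",cams.read_camera("side")[:,:,::-1])
E
```

```text
t: 6.8
eef_pos: [0.5069, 0.0402, 0.1747]
ee_rot: [0.0, 0.187, 0.982, 0.0]
force: [3.1, -2.4, -5.4]
finger_gap: 0.0235
grasp_force: 25.0
t: 7.8
eef_pos: [0.563, 0.1275, 0.1748]
ee_rot: [-0.0, 0.373, 0.928, -0.0]
force: [1.3, 0.6, -3.3]
finger_gap: 0.0234
grasp_force: 25.0
[0.56296469 0.12747145 0.17479402] [-1.46124865e-04  3.72773266e-01  9.27922436e-01 -1.53165102e-04] [ 1.31370523  0.56041097 -3.27423586] [ 0.14022133 -0.18513417  0.30551961]
0.27531822756340457 135.93651069323028 135.6697394996592
toolx 136.22648966007716
```

View pics/t3.png

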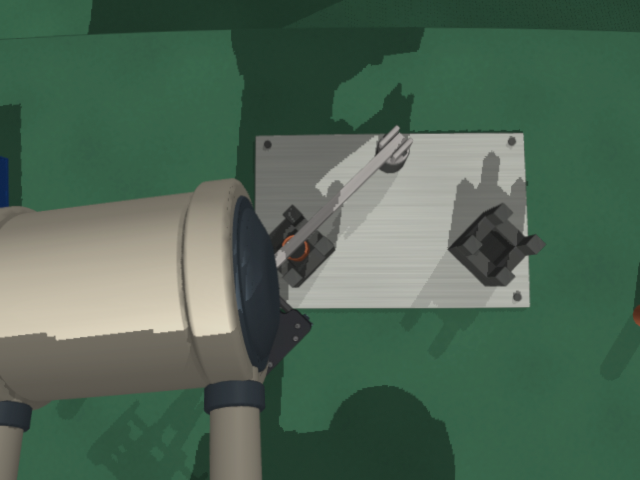

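The bar now passes over the tube between the horns at about (295,245), and the bearing matches to 0.3°. I'll lower it along the reverse of the lift arc.

```bash
python3 -m crank '[{"linear":[2.8,0,8],"turn":0},{"linear":[2.6,0,8],"turn":0},{"linear":[2.4,0,8],"turn":0},{"linear":[2.2,0,8],"turn":0},{"linear":[2.0,0,8],"turn":0},{"linear":[1.8,0,8],"turn":0},{"linear":[1.4,0,8],"turn":0},{"linear":[1.0,0,6],"turn":0},{"linear":[0,0,0],"turn":0},{"linear":[0,0,0],"turn":0}]'
python3 - <<'E'
from h import *
o=telemetry.get_obs();print(o["eef_pos"],o["force"],o["torque"])
cv2.imwrite("pics/s4.png",cams.read_camera("side")[:,:,::-1])
E
```

```text
t: 8.9
eef_pos: [0.5516, 0.1393, 0.113]
ee_rot: [-0.0, 0.373, 0.928, 0.0]
force: [-1.7, 0.8, 0.2]
finger_gap: 0.0234
grasp_force: 25.0
[0.55163841 0.13933799 0.11297071] [-1.74963545  0.81543087  0.19069216] [0.05197776 0.19338788 0.01221294]
```

View pics/s4.png

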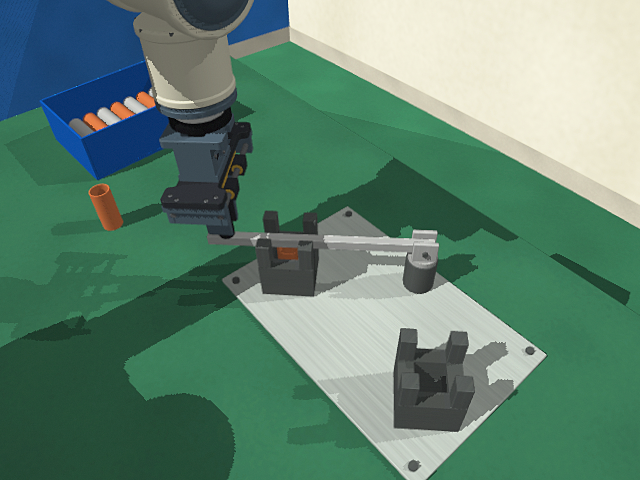

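The bar lies between the horns over the tube at about (290,242), level with its yoke at (425,240). I'll release it and retreat upward.

```bash
python3 -m crank '[{"linear":[0,0,0],"turn":0},{"linear":[0,0,0],"turn":0},{"linear":[0,0,0],"turn":0},{"linear":[0,0,0],"turn":0},{"linear":[0,0,0],"turn":0},{"linear":[0,0,0],"turn":0},{"linear":[0,0,0],"turn":0},{"linear":[0,0,0],"turn":0},{"linear":[0,0,0],"turn":0},{"linear":[0,0,0],"turn":0}]' 0
python3 -m crank '[{"linear":[0,0,-10],"turn":0},{"linear":[0,0,-20],"turn":0},{"linear":[0,0,-30],"turn":0},{"linear":[0,0,-30],"turn":0},{"linear":[0,0,-30],"turn":0},{"linear":[20,0,-10],"turn":0},{"linear":[40,0,0],"turn":0},{"linear":[40,0,0],"turn":0},{"linear":[40,0,0],"turn":0},{"linear":[0,0,0],"turn":0}]'
python3 - <<'E'
from h import *
cams.read_camera("top");a=cams.read_camera("top")[:,:,::-1];b=cams.read_camera("side")[:,:,::-1]
cv2.imwrite("pics/f.png",np.hstack([cv2.resize(a[100:400,200:460],(390,450)),cv2.resize(b[160:430,180:414],(390,450))]))
E
```

```text
t: 9.95
eef_pos: [0.5517, 0.1392, 0.1129]
ee_rot: [0.0, 0.373, 0.928, -0.0]
force: [1.2, -0.6, 0.4]
finger_gap: 0.0914
grasp_force: 0.0
t: 10.95
eef_pos: [0.4466, 0.2387, 0.2431]
ee_rot: [-0.001, 0.372, 0.928, -0.0]
force: [-0.1, -0.7, -0.0]
finger_gap: 0.0912
grasp_force: 0.0
```

View pics/f.png

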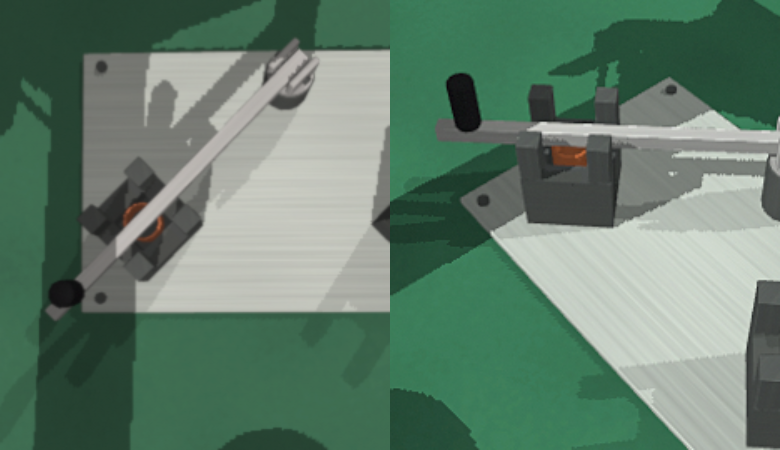

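The bar lies level across the tube, centred between the horns, and the gripper is clear of everything.

```bash
python3 -c "from plant import workorder;print(workorder.hand_in())"
```

```text
the job is handed in; nothing more can be done
None
```

The job is handed in at about 11 s of robot time: in the last pictures the hold-down bar lies level across the tube in the left nest's notch, and the gripper is clear. The hand-in gave no verdict.

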